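# Sort two small parts with the seesaw gate

### The arm

A 7-joint arm with a two-finger parallel gripper is mounted at the origin on a cart in front of the work surface, level with it; the furniture and walls round the work are solid. World frame = base frame: x ahead of the robot, y to its left, z up, the work surface at z = 0. Lengths are in m, angles in rad, forces in N, time in s.
With the tool pointing down it reaches from about 0.425 to 0.925 m from the base axis. Payload 6.8 kg.
Tool frame: the origin (TCP) lies midway between the tips of the shut fingers; the grasp point (between the pads) lies 19 mm behind it (r.grip_point_offset is the distance from the TCP to the grasp point, in m); z points along the fingers, y is the direction in which the jaws open and shut (so a half turn about z gives the same grasp; the last joint's range is limited). The gripper opens to 85 mm and grips with 20 to 120 N. Pads are 22 mm wide; open, the fingers measure 114 mm over their backs; the gripper's body (76 mm by 85 mm) begins 54 mm behind the grasp point. The pads swing forward as they close: fully open they stand 13 mm farther back than shut.
Start: joints at [-1.314, 0.477, 0.022, 1.555, -0.011, 1.109, -0.083], TCP at [0.241, 0.631, 0.231] pointing down, gripper open.
Joint ranges: [-2.96, 2.96], [-0.34, 2.1], [-1.41, 1.46], [0.24, 2.44], [-1.37, 4.51], [0.17, 1.92], [-2.96, 2.96]. Speed limits (rad/s): [2.39, 2.39, 3.14, 3.14, 3.14, 3.14, 3.14].

### API

Orientations are given as a rotation vector (axis times angle).
In Python, from bench import r, grab_frame, camera_params gives the robot as it stands.
- The arm moves only by the tool carry_out, never from a script. Its argument "motion" is text: rows parted by semicolons, each of 5 numbers parted by spaces: the closure, from 0 (fully open) to 1 (shut), then the shift along the tool's x, y, z in mm, then the turn about the tool's z in rad. In form: fingers dx dy dz twist; .... A call has exactly 8 rows; each row shifts and turns the commanded pose from where the row before left it, along the tool's axes as they then stand; what a row does not reach is not made up. A row lasts 1/8 s, in which the tool goes at most 62.5 mm and 10.7 degrees, less where a joint would pass 70% of its speed; a pose out of reach is approached as far as the arm can. A call with a gripper value outside its range is refused whole. The fingers move at their own pace and stop on an object; "newtons" is the grip in N (left out, the last holds). Time passes only in rows, so rows that do not move let the fingers close, or fill a call up. It gives the time, the measured TCP pose, the force and the opening at its end, in the units of the state.
- r.get_obs(): the state, without advancing time (a new reading comes with each control period).
- grab_frame(name): name is "scene" or "top" or "wrist"; returns the picture (480x640x3 uint8, red, green, blue); there is no depth.
- camera_params(name): a dict with "fx", "fy", "cx", "cy" (pixels), "eye" and "attitude" of the camera in the world. Camera axes: x right, y down, z forward; pixel columns grow to the right and rows downward; lengths in m; the calibration is good to about 2 mm. A picture is of the moment at which its call begins: read the wrist's pose just before it. camera_params takes no time and is no camera call; for the wrist camera it gives the pose at the moment of the call.
- r.hand_in(): hands the job in, once; it reports no verdict.
The state is a dict: "clock": time; "joints": joint angles; "qvel": joint speeds; "tau": joint torques, N m; "tcp_pos": TCP position; "orientation": TCP orientation; "contact_force": force on the tool from outside, world axes, zero at the start; "moment": the same for the moment, N m; "grip_width": finger opening in m.
Only numpy, scipy, OpenCV 4.12 (cv2) and the standard library are available. Lean on these libraries where they do the work, as an engineer would, in place of code of your own. Each camera call takes 0.05 s, during which the arm holds its last target.

### The job

Sort the two parts waiting on the ledge, a flat specimen mount and a rubber stopper, each into the tray that already holds its own kind: first push off the ledge the one whose tray the seesaw gate leads to now, then, once it lies in its tray, rock the gate fully over by pressing down its raised end, and push the other part off so that it runs down the other way. Only push and press with the fingertips: do not pinch, lift or carry the parts, and leave the other things on the bench where they are. Finish with the gate still rocked over.

Things in the scene. Friction and masses are not known exactly. Their poses are not given: they have to be found in the camera images.
- sorter: Aluminium sorting stand fixed to the bench, 500 mm wide (y), about 155 mm deep. Origin: on the bench under the gate's middle; x points away from the operator, y left along the gate, z up. A part pushed in +x off the ledge drops on the gate and slides by itself (polished faces) over an outlet chute into the tray at the gate's low end. Outlets and end stops at both ends are 70 mm high or less.
- ledge (a point): Middle of the free edge of the level ledge on the near side (in the sorter's axes x -24, y 0, z 125 mm, on its top). The ledge runs from x -112 to -24, y -62 to 62 mm; ribs 4 mm wide, 5 mm high at y -60, 0 and 60 part it into two lanes, centred on y -30 and 30, with no stop at the free edge. A part falls at the latest when its rear is level with that edge.
- gate (a joint): Angle of the seesaw gate, a trough 44 mm wide, 220 mm long, on a level axle along the sorter's x at z 80 mm. Stops: -0.38 rad (left, +y, end low, feeds the left tray; it starts here) and +0.38 rad (right, -y, end low). Top-heavy: past the middle it falls to the other stop and stays; a raised tab takes under 2 N. Its back wall, at x 22 to 25 mm, reaches z 185 mm at the raised end.
- tab_left (a point): Middle of the top of the press tab at the gate's left end, a plate 40 mm (x) by 34 mm (y) by 4 mm, rubber-topped, sticking out behind the trough, away from the operator. Moves with the gate: about 133 mm above the bench raised, 64 mm down, at x 47 mm, y about 93 mm in the sorter's axes. Nothing stands below it within its stroke.
- tab_right (a point): The same on the gate's right end, at y about -93 mm in the sorter's axes.
- tray_mounts: The grey plastic tray that holds two specimen mounts, 84 mm (x) by 92 mm (y), 28 mm high, walls and floor 3 mm, open at the top, fixed. It stands at the left or at the right end of the sorter, 196 mm from its middle. Origin: centre of its underside; axes as the sorter's.
- tray_stoppers: The grey plastic tray of the same size that holds one rubber stopper; it stands at the other end of the sorter. Origin: centre of its underside; axes as the sorter's.
- mount: The specimen mount that waits on the ledge, in the left or the right lane: a white-metal disc 26 mm across and 11 mm high, about 15 g. Origin: centre of its underside, z its axis.
- plug: The rubber stopper that waits on the ledge in the other lane: a brown cone standing on its smaller end, 28 mm high, 33 mm across at the top and narrower below, about 22 g. Origin: centre of its underside, z its axis.
- vial: Bystander: a small glass vial with a black cap, 24 mm across and 60 mm high, near the bench's front edge on the left. Origin: centre of its underside.
- slides_box: Bystander: a white slide carton, 59 x 81 x 33 mm, near the front edge on the right. Origin: centre of its underside.
- steel_cup: Bystander: a steel cup, 67 mm across and 72 mm high, on the right beyond the sorter's end. Origin: centre of its underside.
- tweezers: Bystander: steel tweezers lying flat, 15 x 126 x 10 mm, in front of the sorter on the right. Origin: centre of its underside.
- mouse: Bystander: a black computer mouse, 108 x 62 x 32 mm, behind the sorter. Origin: centre of its underside.
Things that resemble listed ones, but are neither listed nor needed, are in the scene too. Leave any purple or red look-alike of the plug alone.

How it is judged:
By the outcome, as a careful person would: the job done as asked, in the order asked, and still so for the second after the job is handed in, with the robot touching nothing.
It also fails if it takes over 51 s, if anything falls off the work surface, if the arm or the gripper's body presses on something with over 40 N, if the wrist force passes 120 N, or if a joint passes its speed limit or range.

## Working session

There is one attempt and no reset: what is moved stays moved. The work goes in short steps, Python scripts to look and compute and a tool call to move; the robot and the scene stay as the last step left them, time stands still between calls to the robot, and variables do not carry over. Pictures are saved under pics/ and viewed, and the job is handed in when it is done.

Besides the shell and the picture viewer there is one more tool, called after "Emit:" by a JSON object that holds its "fn" and its "kwargs". carry_out: Moves the arm, as the interface text tells. Its arguments: {"type":"object","properties":{"motion":{"type":"string"},"newtons":{"type":"number"}},"required":["motion"]}

```bash
mkdir -p pics; ls; python3 - <<'E'
from bench import r, grab_frame, camera_params
import cv2
for n in("scene","top"):
    f=grab_frame(n); cv2.imwrite(f"pics/{n}0.png",f[:,:,::-1]); print(n,camera_params(n))
o=r.get_obs(); print(o)
E
```

```text
pics
scene {'fx': 442.3183550788441, 'fy': 442.3183550788441, 'cx': 312.2471660641296, 'cy': 236.85341331969528, 'eye': array([-0.15122345,  0.46484294,  0.71290551]), 'attitude': array([-1.08888364,  2.21327518, -1.12706515])}
top {'fx': 478.82326130533454, 'fy': 478.82326130533454, 'cx': 318.82941825435773, 'cy': 240.44842415998855, 'eye': array([ 0.23401934, -0.03094367,  1.52183624]), 'attitude': array([-2.11020599,  2.09081897, -0.23488687])}
{'clock': 0.1, 'joints': array([-1.31409053,  0.4777177 ,  0.02233436,  1.55632031, -0.01145298,
        1.10928794, -0.08309515]), 'qvel': array([ 0.00038981, -0.00055577, -0.00010967, -0.00406831, -0.00174949,
        0.00087309, -0.00147516]), 'tau': array([ 5.51895500e-03, -5.97760785e+01,  1.61405571e+00, -2.81952381e+01,
        1.28359976e-02,  5.11366685e-03, -2.14502012e-05]), 'tcp_pos': array([0.24065185, 0.63009461, 0.23043623]), 'orientation': array([-5.69755383e-01, -3.08935415e+00,  2.51211179e-03]), 'contact_force': array([0.5043544 , 1.24595132, 0.1559336 ]), 'moment': array([-0.02133071, -0.01043173,  0.01376036]), 'grip_width': 0.08546866114460261}
```

View pics/scene0.png

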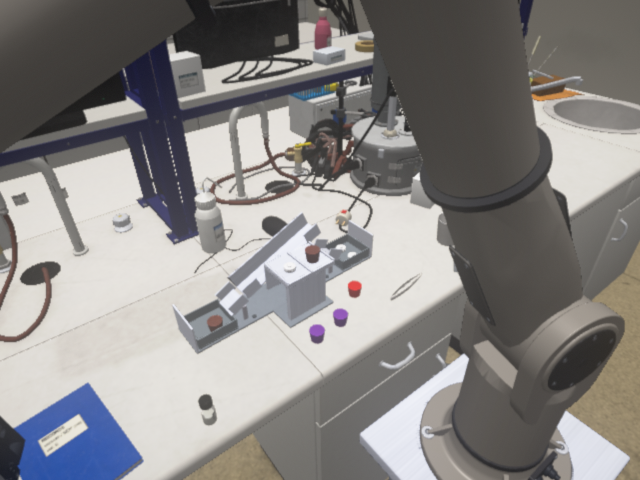

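View pics/top0.png

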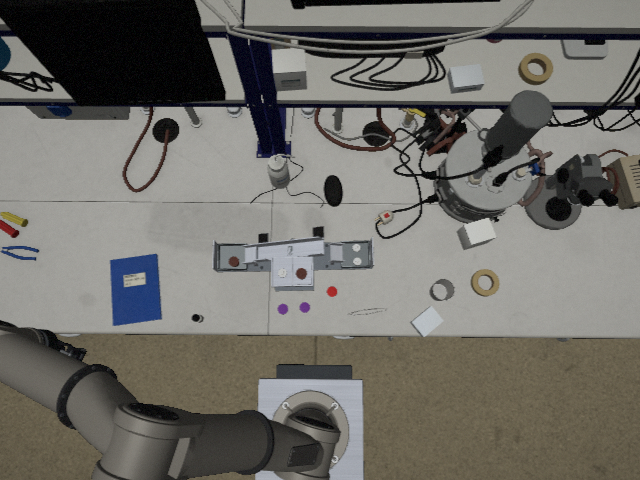

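The left tray holds a brown stopper (top view, 233,261) and the right tray holds the mounts (357,247 and 357,262). On the ledge, the mount is in the left lane (283,273) and the plug in the right lane (302,273). The gate's left end is low, so the plug goes first. Next I'll measure.

```bash
cat > h.py <<'E'
import numpy as np, cv2
from scipy.spatial.transform import Rotation as R
from bench import r, grab_frame, camera_params
def ray(p,u,v):
    d=np.array([(u-p['cx'])/p['fx'],(v-p['cy'])/p['fy'],1.]); return R.from_rotvec(p['attitude']).apply(d)
def onz(p,u,v,z):
    d=ray(p,u,v); e=np.array(p['eye']); return e+d*(z-e[2])/d[2]
def proj(p,X):
    c=R.from_rotvec(p['attitude']).inv().apply(np.array(X)-p['eye']); return p['fx']*c[0]/c[2]+p['cx'],p['fy']*c[1]/c[2]+p['cy']
E
python3 - <<'E'
from h import *
a=cv2.imread('pics/top0.png')[220:330,200:390]; cv2.imwrite('pics/topz.png',cv2.resize(a,None,fx=4.2,fy=4.2,interpolation=2))
a=cv2.imread('pics/scene0.png')[190:360,160:400]; cv2.imwrite('pics/scenez.png',cv2.resize(a,None,fx=3.3,fy=3.3,interpolation=2))
E
```

```text
(no output)
```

View pics/topz.png

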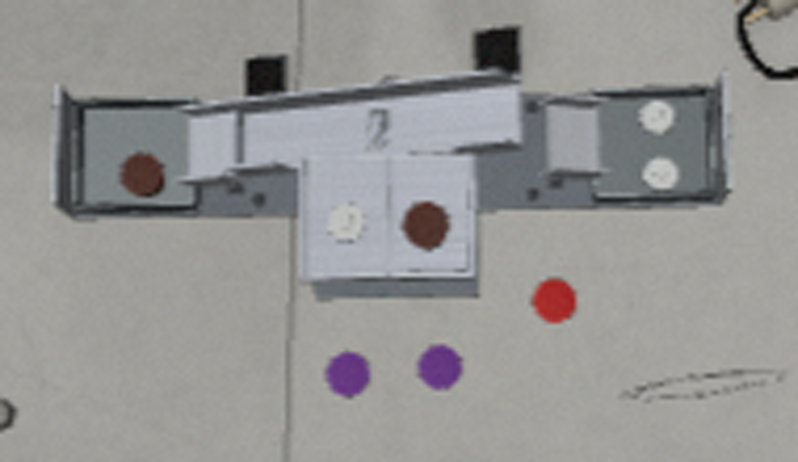

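View pics/scenez.png

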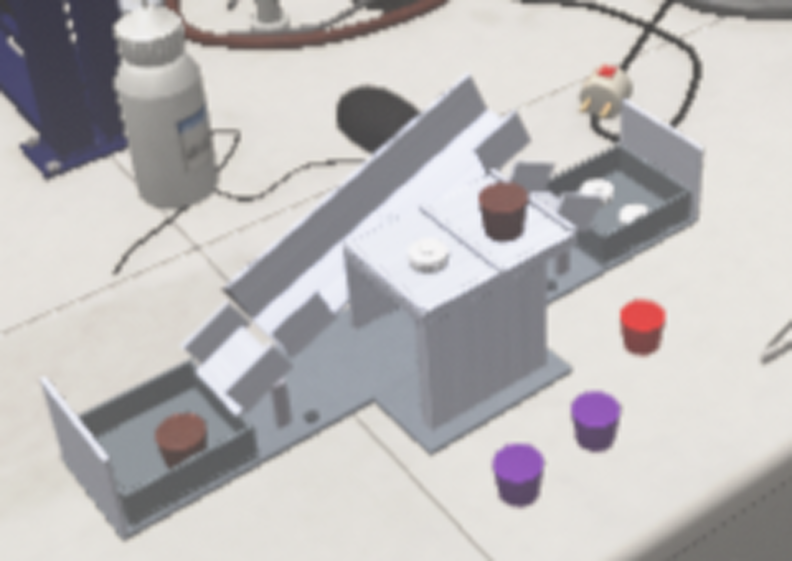

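```bash
python3 - <<'E'
from h import *
pt=camera_params('top'); ps=camera_params('scene')
T=lambda x,y,z:onz(pt,(x+.5)/4.2-.5+200,(y+.5)/4.2-.5+220,z)
S=lambda x,y,z:onz(ps,(x+.5)/3.3-.5+160,(y+.5)/3.3-.5+190,z)
for n,f,a in [('nl',T,(302,277,.125)),('nr',T,(474,275,.125)),('fl',T,(302,157,.125)),('fr',T,(476,155,.125)),
 ('plug',T,(425,225,.153)),('mount',T,(346,222,.136)),('tabR',T,(498,48,.133)),('tabL',T,(267,75,.064)),
 ('bpL',T,(72,217,.0)),('bpR',T,(722,206,.0)),
 ('S nl',S,(430,310,.125)),('S nr',S,(575,236,.125)),('S fl',S,(347,243,.125)),('S plug',S,(503,197,.153)),('S mount',S,(428,254,.136)),('red',T,(554,300,.028)),
 ('pur',T,(440,366,.028)),('Scoltop',S,(28,5,0.2))]: print(n,f(*a).round(4))
# refined blobs
for n,p in(('top0',pt),('scene0',ps)):
    im=cv2.imread(f'pics/{n}.png'); hsv=cv2.cvtColor(im,cv2.COLOR_BGR2HSV)
    m=((hsv[...,0]<12)|(hsv[...,0]>172))&(hsv[...,1]>90)&(hsv[...,2]<140)
    c,l,s,ce=cv2.connectedComponentsWithStats(m.astype('uint8'))
    for i in range(1,c):
        if s[i,4]>40 and 160<ce[i,0]<400 and 180<ce[i,1]<350: print(n,s[i],ce[i],onz(p,*ce[i],.153))
pw=camera_params('wrist');print(pw); cv2.imwrite('pics/w0.png',grab_frame('wrist')[:,:,::-1])
o=r.get_obs();print(R.from_rotvec(o['orientation']).as_matrix().round(3))
E
```

```text
nl [0.418  0.1123 0.125 ]
nr [ 0.4205 -0.0077  0.125 ]
fl [0.5032 0.115  0.125 ]
fr [ 0.5057 -0.008   0.125 ]
plug [0.451 0.026 0.153]
mount [0.4553 0.0817 0.136 ]
tabR [ 0.5819 -0.0229  0.133 ]
tabL [0.5769 0.1494 0.064 ]
bpL [0.4789 0.3027 0.    ]
bpR [ 0.492  -0.1949  0.    ]
S nl [0.416  0.1094 0.125 ]
S nr [ 0.417  -0.0048  0.125 ]
S fl [0.5027 0.1145 0.125 ]
S plug [0.4492 0.0282 0.153 ]
S mount [0.4495 0.0871 0.136 ]
red [ 0.4153 -0.0658  0.028 ]
pur [0.3657 0.0182 0.028 ]
Scoltop [0.7955 0.1943 0.2   ]
top0 [229 257  10   9  66] [233.71212121 261.21212121] [0.48434674 0.22155855 0.153     ]
top0 [297 268   9  11  74] [301.10810811 273.16216216] [0.45106653 0.02511755 0.153     ]
scene0 [349 290  11   6  47] [353.80851064 292.59574468] [0.29488032 0.04770081 0.153     ]
{'fx': 407.9163959375585, 'fy': 407.9163959375585, 'cx': 315.5792146643041, 'cy': 240.99957338742908, 'eye': array([0.1707653 , 0.65719896, 0.37272027]), 'attitude': array([2.37747784, 1.63788072, 0.24263629])}
[[-0.934  0.357 -0.   ]
 [ 0.357  0.934 -0.001]
 [-0.    -0.001 -1.   ]]
```

Emit:
{"fn": "carry_out", "kwargs": {"motion": "0.72 0 0 0 -0.13; 0.72 0 0 0 -0.13; 0.72 0 0 0 -0.13; 0.72 -40 -45 -4 0; 0.72 -40 -45 -4 0; 0.72 -40 -45 -4 0; 0.72 -40 -45 -4 0; 0.72 -40 -45 -4 0", "newtons": 20}}

```text
clock: 1.15
tcp_pos: [0.4475, 0.409, 0.2513]
orientation: [0.04, -3.141, 0.0]
contact_force: [1.4, 0.8, -0.2]
grip_width: 0.0238
```

View pics/w0.png

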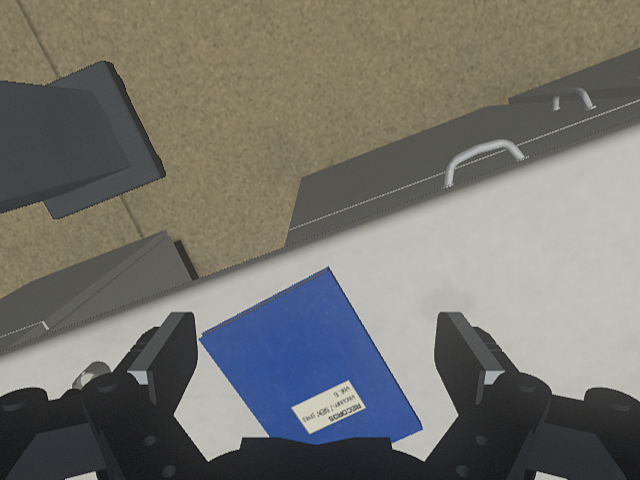

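Emit:
{"fn": "carry_out", "kwargs": {"motion": "0.72 3 -61 0 0; 0.72 3 -61 0 0; 0.72 3 -61 0 0; 0.72 3 -61 0 0; 0.72 5 -60 0 0; 0.72 8 -50 0 0; 0.72 8 -30 0 0; 0.72 0 0 0 0"}}

```text
clock: 2.15
tcp_pos: [0.4224, 0.0237, 0.2513]
orientation: [0.032, -3.141, -0.0]
contact_force: [-0.8, -0.2, 0.2]
grip_width: 0.0237
```

```bash
python3 - <<'E'
from h import *
pw=camera_params('wrist');print(pw); cv2.imwrite('pics/w1.png',grab_frame('wrist')[:,:,::-1])
o=r.get_obs();print(o['tcp_pos'],o['joints'].round(3),o['grip_width'],o['contact_force'])
E
```

```text
{'fx': 407.9163959375585, 'fy': 407.9163959375585, 'cx': 315.5792146643041, 'cy': 240.99957338742908, 'eye': array([0.34759575, 0.02251483, 0.39357831]), 'attitude': array([2.0422094 , 2.08516657, 0.31088197])}
[0.42288994 0.02543861 0.25134553] [-0.437  0.022  0.235  2.108 -0.007  1.012  1.396] 0.023951804909800416 [ 0.2079067   0.02064474 -0.37791223]
```

View pics/w1.png

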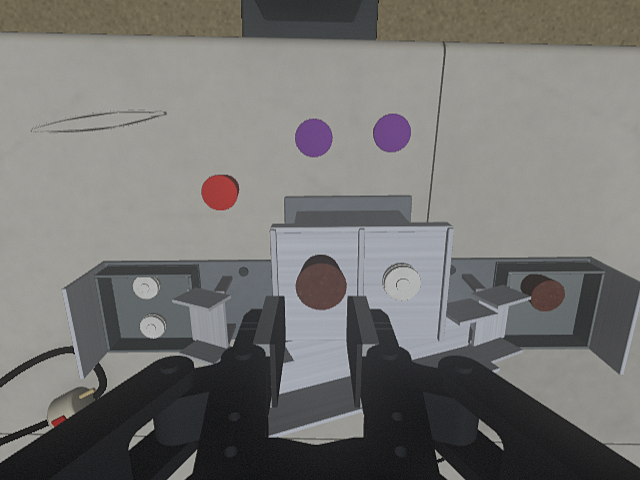

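```bash
python3 - <<'E'
from h import *
p=camera_params('wrist')
for n,u,v,z in[('plug',321,286,.153),('plugrear',321,261,.153),('mount',402,282,.136),('mountrear',401,263,.136),('nr',272,227,.13),('nl',452,225,.13),('rib',361,230,.13),('ribfar',362,297,.13),('fl',448,340,.125)]: print(n,onz(p,u,v,z).round(4))
print(proj(p,r.get_obs()['tcp_pos']))
E
```

```text
plug [0.4514 0.0301 0.153 ]
plugrear [0.4345 0.0296 0.153 ]
mount [0.4545 0.0856 0.136 ]
mountrear [0.4408 0.0837 0.136 ]
nr [ 0.4194 -0.0033  0.13  ]
nl [0.4152 0.1169 0.13  ]
rib [0.4201 0.0563 0.13  ]
ribfar [0.469  0.0598 0.13  ]
fl [0.5047 0.1264 0.125 ]
(np.float64(314.48414827174105), np.float64(318.6087147376972))
```

Emit:
{"fn": "carry_out", "kwargs": {"motion": "0.72 3 2 20 0; 0.72 0 0 30 0; 0.72 0 0 30 0; 0.72 0 0 20 0; 0.72 0 0 10 0; 0.72 0 0 6 0; 0.72 0 0 0 0; 0.72 0 0 0 0"}}

```text
clock: 3.2
tcp_pos: [0.4205, 0.0281, 0.1358]
orientation: [-0.04, 3.14, 0.001]
contact_force: [-0.1, 0.2, -0.5]
grip_width: 0.0237
```

```bash
python3 - <<'E'
from h import *
cv2.imwrite('pics/w2.png',grab_frame('wrist')[:,:,::-1])
o=r.get_obs();print(o['tcp_pos'],o['joints'].round(3),o['grip_width'],o['contact_force'])
E
```

```text
[0.42049818 0.02801951 0.13584259] [-0.419  0.194  0.229  2.24  -0.067  0.712  1.452] 0.024067412586290967 [-0.98143304 -0.00427576  0.49902846]
```

View pics/w2.png

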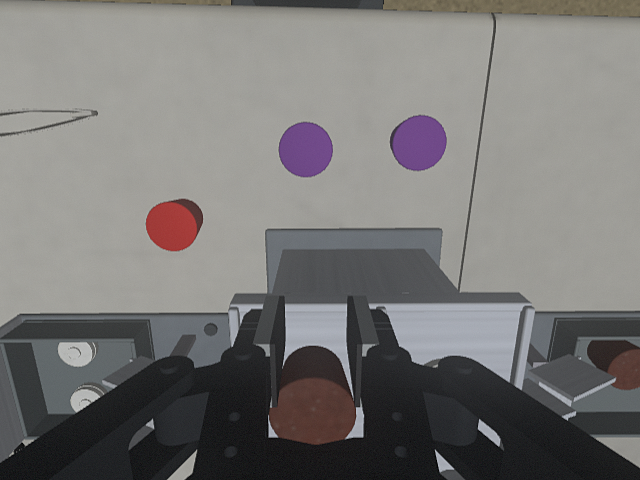

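Emit:
{"fn": "carry_out", "kwargs": {"motion": "0.72 -5 0 0 0; 0.72 -5 0 0 0; 0.72 -6 0 0 0; 0.72 -7 0 0 0; 0.72 -7 0 0 0; 0.72 -7 0 0 0; 0.72 -7 0 0 0; 0.72 -6 0 0 0"}}

```text
clock: 4.25
tcp_pos: [0.4705, 0.0292, 0.1353]
orientation: [0.04, -3.141, 0.0]
contact_force: [-0.2, 0.4, -0.1]
grip_width: 0.0237
```

```bash
python3 - <<'E'
from h import *
a=cv2.imread('pics/scene0.png')
f=grab_frame('scene')[190:360,160:400,::-1]; cv2.imwrite('pics/s3.png',cv2.resize(f,None,fx=3,fy=3))
E
```

```text
(no output)
```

View pics/s3.png

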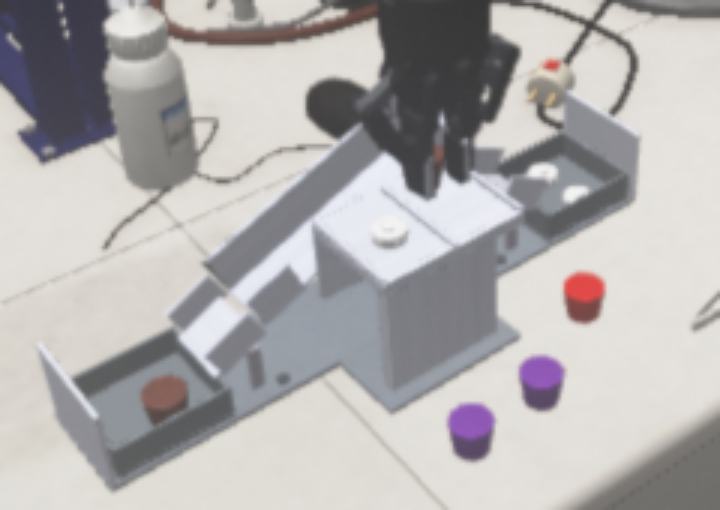

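Plug (around 440,155 in the crop) is moving ahead of the fingers. Mount untouched. I'll keep pushing.

Emit:
{"fn": "carry_out", "kwargs": {"motion": "0.72 -5 0 0 0; 0.72 -5 0 0 0; 0.72 -4 0 0 0; 0.72 -4 0 0 0; 0.72 -4 0 0 0; 0.72 -4 0 0 0; 0.72 -3 0 0 0; 0.72 0 0 0 0"}}

```text
clock: 5.3
tcp_pos: [0.499, 0.0299, 0.1352]
orientation: [0.039, -3.141, 0.0]
contact_force: [0.2, 0.3, -0.6]
grip_width: 0.0239
```

```bash
python3 - <<'E'
from h import *
f=grab_frame('scene')[190:360,160:400,::-1]; cv2.imwrite('pics/s4.png',cv2.resize(f,None,fx=3,fy=3))
E
```

```text
(no output)
```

View pics/s4.png

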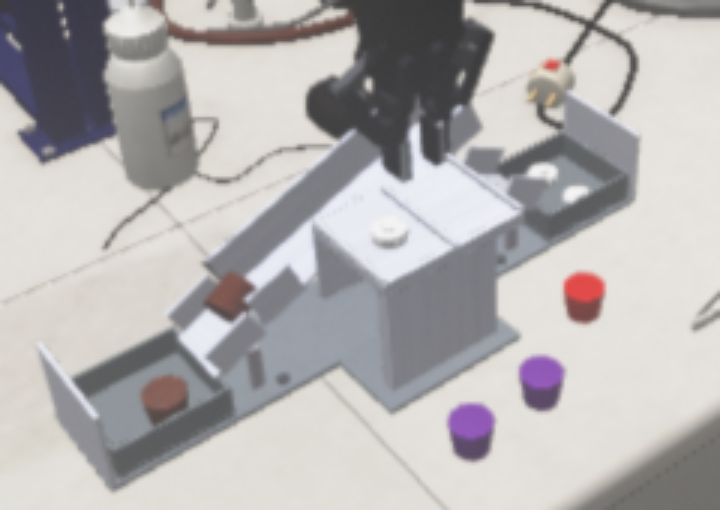

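Emit:
{"fn": "carry_out", "kwargs": {"motion": "1 8 0 -20 0; 1 0 0 -40 0; 1 0 0 -40 0; 1 0 0 0 0; 1 0 0 0 0; 1 0 0 0 0; 1 0 0 0 0; 1 0 0 0 0"}}

```text
clock: 6.35
tcp_pos: [0.4908, 0.0296, 0.2348]
orientation: [0.04, -3.14, 0.001]
contact_force: [0.2, 0.3, 0.1]
grip_width: 0.0001
```

```bash
python3 - <<'E'
from h import *
f=grab_frame('scene')[190:360,160:400,::-1]; cv2.imwrite('pics/s5.png',cv2.resize(f,None,fx=3,fy=3))
E
```

```text
(no output)
```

View pics/s5.png

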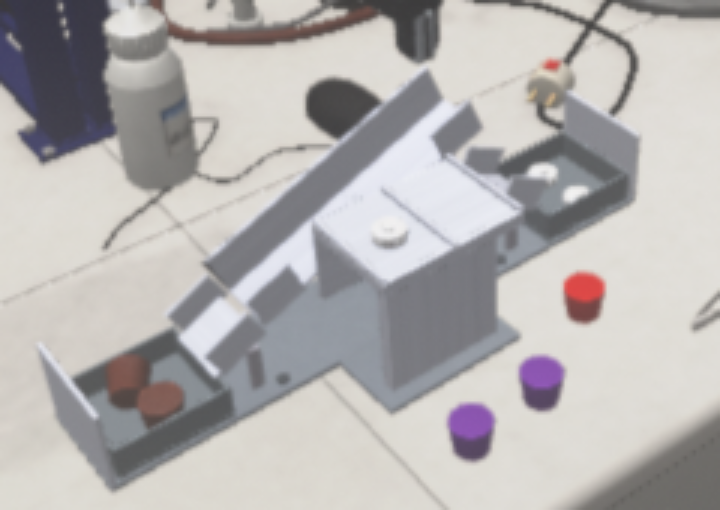

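Emit:
{"fn": "carry_out", "kwargs": {"motion": "1 -20 -15 0 0; 1 -30 -20 0 0; 1 -30 -20 0 0; 1 -12 -7 0 0; 1 0 0 0 0; 1 0 0 30 0; 1 0 0 30 0; 1 0 0 0 0"}}

```text
clock: 7.4
tcp_pos: [0.5819, -0.0288, 0.1734]
orientation: [0.042, -3.136, -0.001]
contact_force: [-0.4, 0.6, -0.2]
grip_width: -0.0
```

```bash
python3 - <<'E'
from h import *
f=grab_frame('top')[200:300,220:360,::-1]; cv2.imwrite('pics/t6.png',cv2.resize(f,None,fx=5,fy=5))
f=grab_frame('wrist')[:,:,::-1]; cv2.imwrite('pics/w6.png',f)
E
```

```text
(no output)
```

View pics/t6.png

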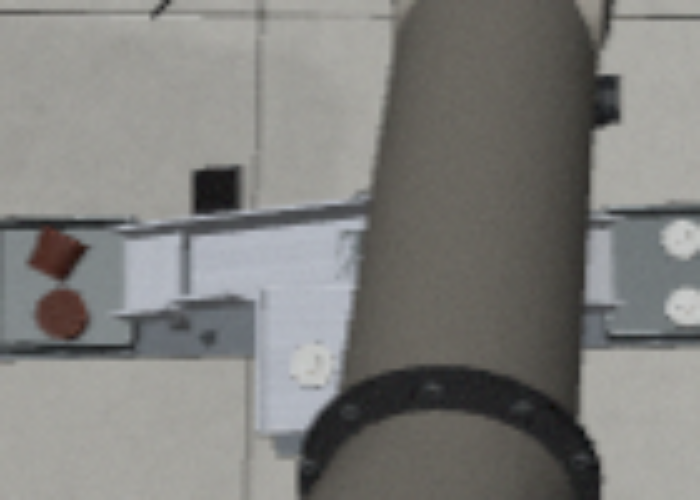

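View pics/w6.png

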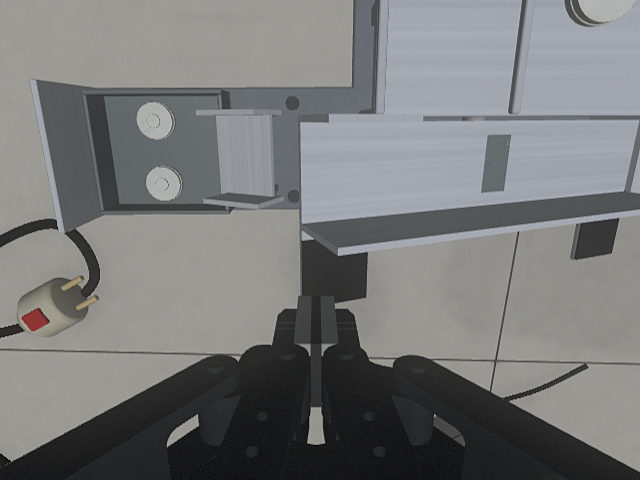

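```bash
python3 - <<'E'
from h import *
p=camera_params('wrist')
for u,v,z in[(302,303,.127),(367,297,.14),(302,240,.127),(341,253,.185)]: print(onz(p,u,v,z).round(4))
print(r.get_obs()['tcp_pos'])
E
```

```text
[ 0.6014 -0.0354  0.127 ]
[ 0.5912 -0.0041  0.14  ]
[ 0.5676 -0.0359  0.127 ]
[ 0.5543 -0.0209  0.185 ]
[ 0.58432785 -0.02932736  0.17609533]
```

Emit:
{"fn": "carry_out", "kwargs": {"motion": "1 0 0 20 0; 1 0 0 15 0; 1 0 -1 8 0; 1 0 -1 8 0; 1 0 -1 8 0; 1 0 -1 8 0; 1 0 -1 8 0; 1 0 -1 8 0"}}

```text
clock: 8.5
tcp_pos: [0.5847, -0.036, 0.0917]
orientation: [0.04, -3.141, -0.0]
contact_force: [0.1, 1.4, 0.0]
grip_width: -0.0
```

```bash
python3 - <<'E'
from h import *
f=grab_frame('wrist')[:,:,::-1]; cv2.imwrite('pics/w7.png',f)
E
```

```text
(no output)
```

View pics/w7.png

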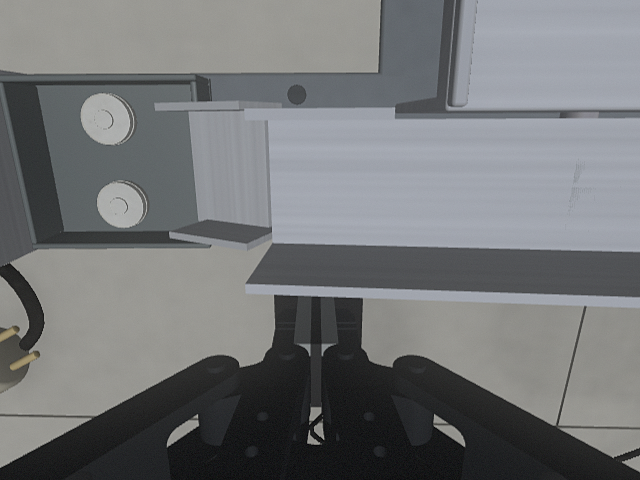

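The gate has dropped toward the right, with its end now at the outlet (about 260,170). I'll press a little further to make sure, then lift.

Emit:
{"fn": "carry_out", "kwargs": {"motion": "1 0 -1 8 0; 1 0 -1 8 0; 1 0 0 0 0; 1 0 0 -30 0; 1 0 0 -40 0; 1 0 0 -45 0; 1 0 0 -45 0; 1 0 0 0 0"}}

```text
clock: 9.55
tcp_pos: [0.5872, -0.0382, 0.2406]
orientation: [-0.039, 3.133, 0.001]
contact_force: [0.3, -0.4, 0.1]
grip_width: -0.0002
```

```bash
python3 - <<'E'
from h import *
f=grab_frame('scene')[190:360,160:400,::-1]; cv2.imwrite('pics/s8.png',cv2.resize(f,None,fx=3,fy=3))
o=r.get_obs();print(o['tcp_pos'],R.from_rotvec(o['orientation']).as_matrix().round(4))
E
```

```text
[ 0.58581314 -0.03798317  0.23822713] [[-9.997e-01 -2.510e-02  4.000e-03]
 [-2.510e-02  9.997e-01  6.000e-04]
 [-4.000e-03  5.000e-04 -1.000e+00]]
```

View pics/s8.png

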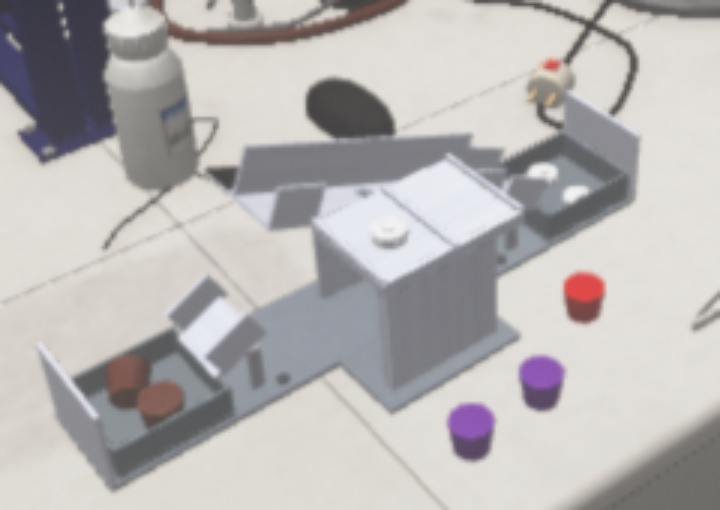

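Emit:
{"fn": "carry_out", "kwargs": {"motion": "0.88 25 20 0 0; 0.88 42 33 0 0; 0.88 42 33 0 0; 0.88 34 26 0 0; 0.88 18 15 0 0; 0.88 0 0 20 0; 0.88 0 0 30 0; 0.88 0 0 20 0"}}

```text
clock: 10.6
tcp_pos: [0.4191, 0.0846, 0.1642]
orientation: [0.04, -3.139, 0.002]
contact_force: [0.2, -0.2, 0.1]
grip_width: 0.0101
```

```bash
python3 - <<'E'
from h import *
p=camera_params('wrist')
f=grab_frame('wrist')[:,:,::-1]; cv2.imwrite('pics/w9.png',f)
print(r.get_obs()['tcp_pos'],p['eye'],p['attitude'],r.get_obs()['grip_width'])
E
```

```text
[0.41782554 0.08417726 0.16232775] [0.34471601 0.08324013 0.30674532] [2.03817124 2.09169232 0.30812567] 0.010297868680766759
```

View pics/w9.png

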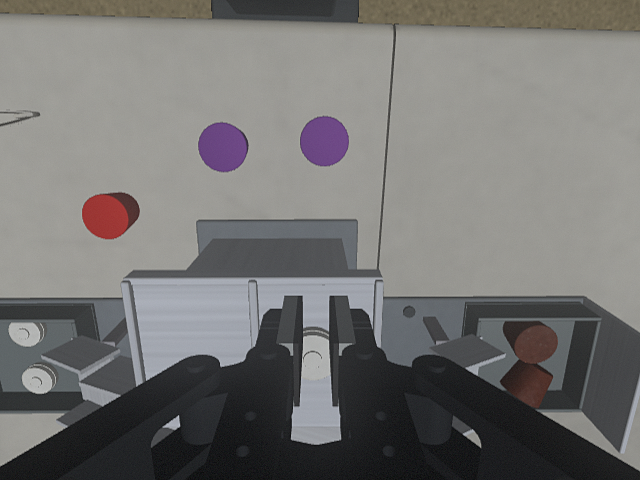

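Emit:
{"fn": "carry_out", "kwargs": {"motion": "0.88 0 0 15 0; 0.88 0 0 10 0; 0.88 0 0 4 0; 0.88 0 0 3 0; 0.88 0 0 1 0; 0.88 0 0 0 0; 0.88 -3 0 0 0; 0.88 -3 0 0 0"}}

```text
clock: 11.65
tcp_pos: [0.427, 0.0852, 0.1335]
orientation: [-0.04, 3.141, 0.0]
contact_force: [-0.0, -0.2, -1.1]
grip_width: 0.0106
```

```bash
python3 - <<'E'
from h import *
f=grab_frame('scene')[200:330,220:340,::-1]; cv2.imwrite('pics/s10.png',cv2.resize(f,None,fx=4.5,fy=4.5))
o=r.get_obs();print(o['tcp_pos'],o['contact_force'])
E
```

```text
[0.42742593 0.08522398 0.13348819] [0.16933338 1.04590655 0.26594132]
```

View pics/s10.png

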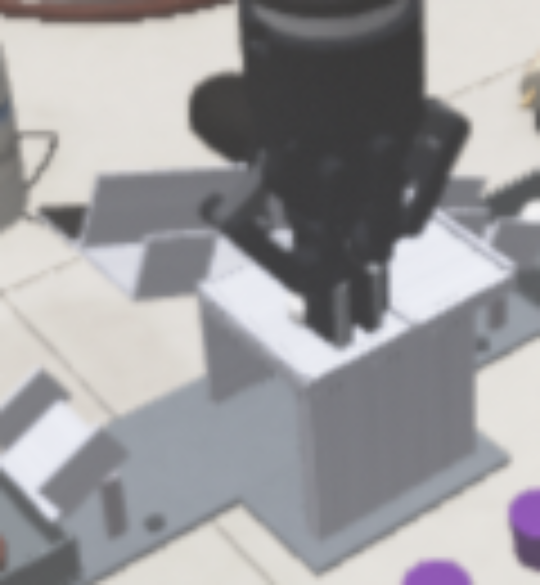

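Emit:
{"fn": "carry_out", "kwargs": {"motion": "0.88 2 0 0 0; 0.88 0 0 2 0; 0.88 0 0 2 0; 0.88 0 0 0 0; 0.88 -4 0 0 0; 0.88 -6 0 0 0; 0.88 -7 0 0 0; 0.88 -7 0 0 0"}}

```text
clock: 12.7
tcp_pos: [0.4493, 0.0857, 0.1293]
orientation: [-0.04, 3.141, 0.0]
contact_force: [0.5, -0.2, 0.4]
grip_width: 0.0101
```

```bash
python3 - <<'E'
from h import *
f=grab_frame('scene')[200:330,220:340,::-1]; cv2.imwrite('pics/s11.png',cv2.resize(f,None,fx=4.5,fy=4.5))
f=grab_frame('wrist')[:,:,::-1]; cv2.imwrite('pics/w11.png',f)
o=r.get_obs();print(o['tcp_pos'],o['contact_force'])
E
```

```text
[0.44965173 0.08574246 0.12935831] [-0.01460399  0.00378556  0.34824237]
```

View pics/s11.png

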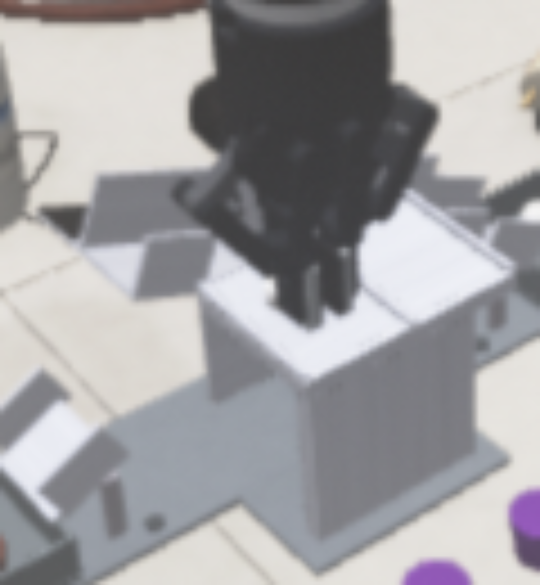

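View pics/w11.png

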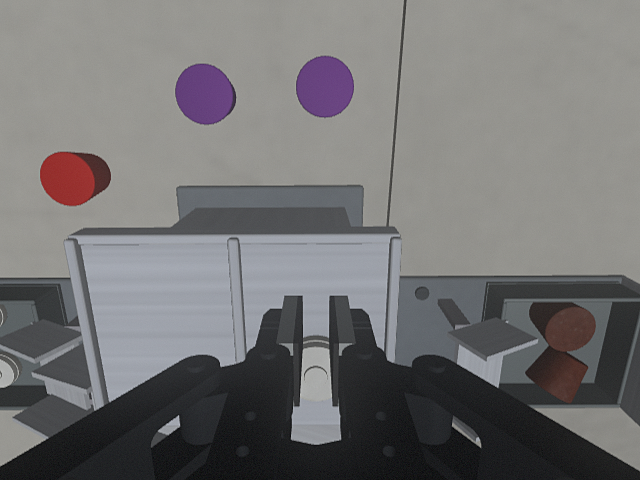

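Emit:
{"fn": "carry_out", "kwargs": {"motion": "0.88 -6 0 0 0; 0.88 -7 0 0 0; 0.88 -7 0 0 0; 0.88 -7 0 0 0; 0.88 -6 0 0 0; 0.88 -6 0 0 0; 0.88 -5 0 0 0; 0.88 -4 0 0 0"}}

```text
clock: 13.8
tcp_pos: [0.4969, 0.0869, 0.1293]
orientation: [-0.04, 3.141, 0.0]
contact_force: [0.4, 0.2, 1.1]
grip_width: 0.0101
```

```bash
python3 - <<'E'
from h import *
f=grab_frame('scene')[190:360,160:400,::-1]; cv2.imwrite('pics/s12.png',cv2.resize(f,None,fx=3,fy=3))
E
```

```text
(no output)
```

View pics/s12.png

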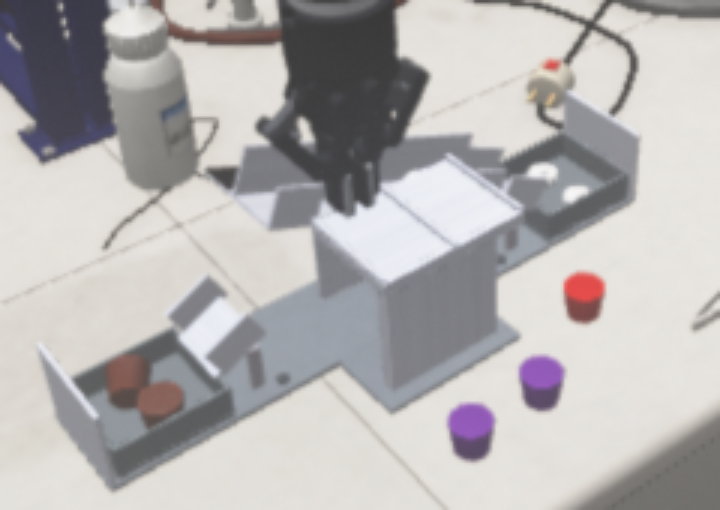

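The mount has left the ledge and isn't in the tray yet. I'll draw back, lift, and watch.

Emit:
{"fn": "carry_out", "kwargs": {"motion": "0.88 10 0 0 0; 0.88 5 0 -20 0; 0.88 0 0 -40 0; 0.88 0 0 -40 0; 0.88 0 0 -20 0; 0.88 10 45 0 0; 0.88 10 50 0 0; 0.88 5 45 0 0"}}

```text
clock: 14.85
tcp_pos: [0.4514, 0.2271, 0.2493]
orientation: [0.04, -3.141, -0.0]
contact_force: [0.6, -0.1, 0.1]
grip_width: 0.0101
```

```bash
python3 - <<'E'
from h import *
f=grab_frame('scene')[190:360,160:400,::-1]; cv2.imwrite('pics/s13.png',cv2.resize(f,None,fx=3,fy=3))
f=grab_frame('top')[220:330,200:390,::-1]; cv2.imwrite('pics/t13.png',cv2.resize(f,None,fx=4,fy=4))
E
```

```text
(no output)
```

View pics/s13.png

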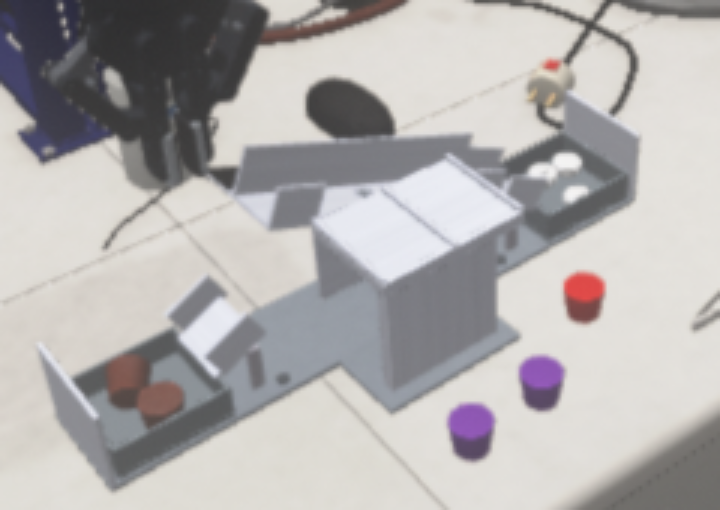

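View pics/t13.png

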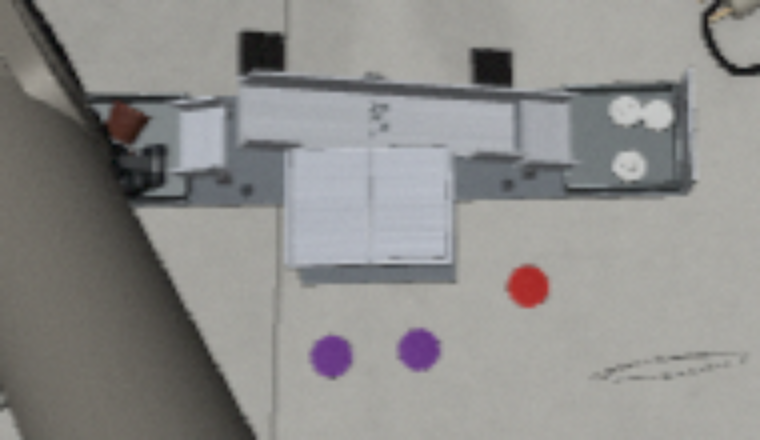

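Three mounts are now in the right tray, two stoppers in the left one, and the gate is down on the right. I'll let it settle, check again and hand in.

Emit:
{"fn": "carry_out", "kwargs": {"motion": "0.88 0 20 -5 0; 0.88 0 20 0 0; 0.88 0 0 0 0; 0.88 0 0 0 0; 0.88 0 0 0 0; 0.88 0 0 0 0; 0.88 0 0 0 0; 0.88 0 0 0 0"}}

```text
clock: 15.95
tcp_pos: [0.4521, 0.2657, 0.2543]
orientation: [-0.039, 3.141, 0.0]
contact_force: [-0.3, -0.4, 0.9]
grip_width: 0.0105
```

```bash
python3 - <<'E'
from h import *
f=grab_frame('scene')[190:420,160:400,::-1]; cv2.imwrite('pics/s14.png',cv2.resize(f,None,fx=2.5,fy=2.5))
f=grab_frame('top')[140:340,180:470,::-1]; cv2.imwrite('pics/t14.png',cv2.resize(f,None,fx=2.7,fy=2.7))
E
```

```text
(no output)
```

View pics/s14.png

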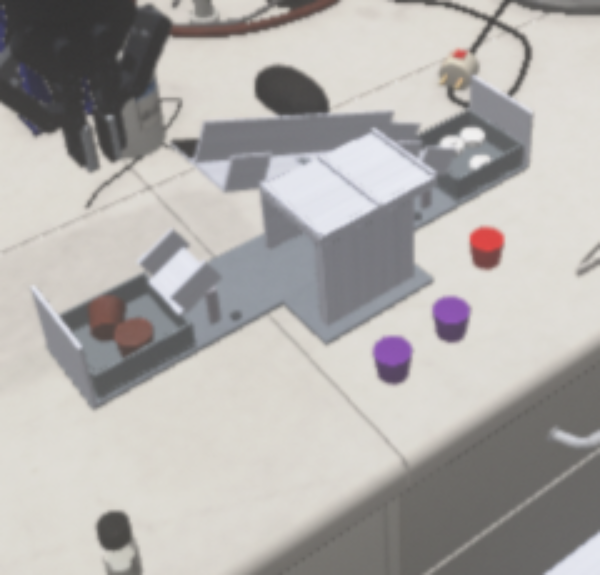

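View pics/t14.png

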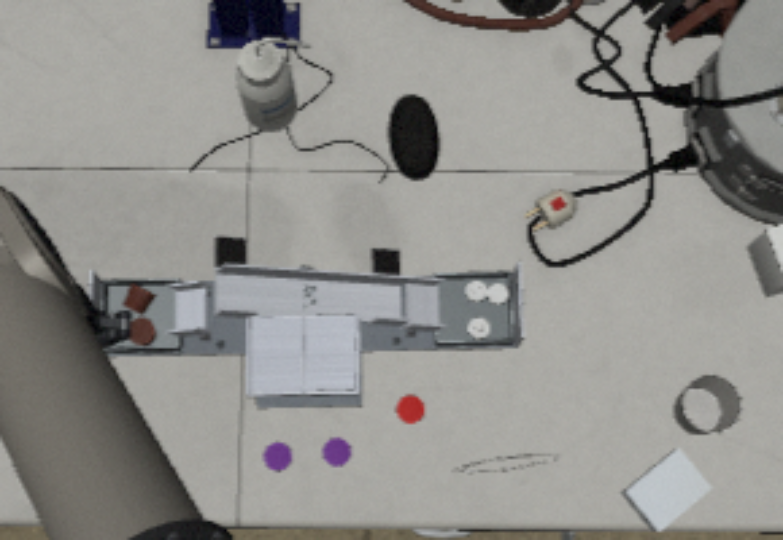

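```bash
python3 -c "
from bench import r
print(r.hand_in())"
```

```text
the job is handed in; nothing more can be done
None
```

Both parts are sorted into their own trays, the gate is still rocked over with its right end low, and the job is handed in at about 16 s on the robot's clock.

- **Order:** I pushed the stopper off the right lane first, and it slid into the left tray beside the other stopper. I then pressed the right tab down until the gate rocked over, and pushed the mount off the left lane into the right tray.
- **Last pictures:** These were taken about 2 s after the mount was pushed off. They show two brown stoppers in the left tray, three mounts in the right tray, and an empty ledge. The purple and red look-alikes and the bystanders I could see stand where they were.
- **Imperfections:** The new stopper lies on its side. The new mount's outline overlaps another mount by about 5 mm in the top view, so it probably leans on it, but both are well inside the tray.
- **Forces:** The readings I took stayed under 2 N.

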